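# Step the filter turret to the blue channel and store it

## Task

On the grey filter selector box, push the turret's upright orange tab round, without pinching it or pulling the turret up, until its white nose points at the middle of the blue mark. With it standing there, press the white button on the same box fully down to store the setting, and let it come up again. Leave the other things on the bench where they are.

Things in the scene. Friction and masses are not known exactly. Their poses are not given: they have to be found in the camera images.
- selector: Fixed light-grey instrument box, 230 (x) x 200 (y) x 40 mm high, standing on the bench. Origin: centre of its underside; z up; its +x axis points from the button end to the turret end (roughly away from the robot).
- turret_axis (a point): Point on the turret's vertical axis at the top face of the black turret disc, 49 mm above the bench (9 mm above the box's top) and 20 mm along the box's +x from its centre. The disc is 116 mm in diameter, with a low metal hub (38 mm in diameter, 5 mm high) in the middle.
- turret (a joint): Turn of the turret in rad, counter-clockwise seen from above; 0: the tab points along the box's +x. Stops at -1.6 and 1.6. No springs or detents: friction (about 0.1 N m, some 2 N at the tab) holds it wherever it is left. It starts between -0.25 and 0.25, at none of the marks; the marks sit at +-0.65 and +-1.25, and which colour is where changes.
- turret_lift (a joint): How far the turret is pulled up off its seat, in m: 0 seated (normal), at most 0.008. A spring and its weight (about 5 N) hold it down; it should stay seated.
- tab (a point): Centre of the upright orange tab on the turret, 44 mm from the turret axis, 64 mm above the bench. The tab is a fin that lies radially: 28 mm long radially, 13 mm thick overall with its two rubber pads, from the disc (49 mm above the bench) up to 80 mm above the bench. Push it sideways on one of its flat faces. The point's x axis points radially outward.
- tab_pad_left: Black rubber pad on the tab's counter-clockwise flat face, 23 mm x 24 mm and 3.5 mm thick; origin at its centre.
- tab_pad_right: The same pad on the tab's clockwise flat face; origin at its centre.
- pointer (a point): Point 74 mm from the turret axis straight out beyond the tab's white nose (9 mm beyond the nose's end), on the circle of the marks' centres; it turns with the turret. It coincides from above with a mark's centre when the nose points at it.
- blue_mark: The blue mark: round fixed cap, 21 mm in diameter, 3 mm high, on the box's top beside the turret disc; origin at the centre of its underside, 74 mm from the turret axis. Target of the nose. Three like caps (red, yellow, black) mark other channels.
- store_button_top (a point): Centre of the top of the round white push button (28 mm in diameter, in a black housing) on the box's top, 98 mm from the turret axis towards the robot. It is pressed straight down: 6 mm travel, about 4 N when fully down; it springs back.
- store_button (a joint): Travel of the white button in m: 0 up, 0.006 fully down; from 0.004 it counts as pressed.
- cleaner_cassette: Loose white reel cleaner, 64 x 118 x 37 mm, origin under its centre; stays where it is.
- attenuator: Loose black attenuator block with a white dial, 24 x 68 x 29 mm, origin under its centre; stays where it is.
- click_cleaner: Loose white pen-shaped ferrule cleaner with a blue band, 174 mm long, 15 mm thick, lying; origin under its centre; stays where it is.
- loupe: Loose small white loupe with a black top, 30 x 34 x 16 mm, origin under its centre; stays where it is.

How it is judged:
By the outcome, as a careful person would: the job done as asked, in the order asked, and still so for the second after the job is handed in, with the robot touching nothing.
It also fails if it takes over 40 s, if anything falls off the work surface, if the arm or the gripper's body presses on something with over 40 N, if the wrist force passes 120 N, or if a joint passes its speed limit or range.

## Robot

A 7-joint arm with a two-finger parallel gripper is mounted at the origin on a cart in front of the work surface, level with it; the furniture and walls round the work are solid. World frame = base frame: x ahead of the robot, y to its left, z up, the work surface at z = 0. Lengths are in mm, angles in rad, forces in N, time in s.
With the tool pointing down it reaches from about 425 to 875 mm from the base axis. Payload 8.4 kg.
Tool frame: the origin (TCP) lies midway between the tips of the shut fingers; the grasp point (between the pads) lies 19 mm behind it; z points along the fingers, y is the direction in which the jaws open and shut (so a half turn about z gives the same grasp; the last joint's range is limited). The gripper opens to 85 mm and grips with 20 to 120 N. Pads are 22 mm wide; open, the fingers measure 114 mm over their backs; the gripper's body (76 mm by 85 mm) begins 54 mm behind the grasp point. The pads swing forward as they close: fully open they stand 13 mm farther back than shut.
Start: joints at [1.148, 0.333, 0.04, 1.465, -0.013, 1.343, -0.059], TCP at [206.788, -616.2, 231.308] pointing down, gripper open.
Joint ranges: [-2.58, 2.58], [-0.38, 2.09], [-1.3, 1.39], [0.25, 2.4], [-1.5, 4.64], [0.08, 2.09], [-2.65, 2.65]. Speed limits (rad/s): [2.22, 2.22, 2.79, 2.79, 3.14, 3.14, 3.14].

## Interface

Orientations are given as a unit quaternion [x, y, z, w].
In Python, from bench import ctrl, vision, job gives the robot as it stands. The module is installed in compiled form; this text tells all that it offers.
- The arm moves only by the tool play_rows, never from a script. Its argument "rows" is one flat list of numbers, 6 for each row, row after row: the shift along the tool's x, y, z normalised to -1 to 1, where 1 is 300 mm, then the turn, a rotation vector about the tool's x, y, z normalised to -1 to 1, where 1 is 180 degrees. A call has 1 to 10 rows; each row is the pose to reach, as a shift and turn from the pose measured when the call began, along the tool's axes at that moment, turning the shorter way round; what a row does not reach only later rows make up. A row lasts 1/10 s, in which the tool goes at most 50 mm and 8.59 degrees, less where a joint would pass 70% of its speed; a pose out of reach is approached as far as the arm can. A call with a number of a shift or a turn outside -1 to 1 is refused whole. A call with a gripper value outside its range is refused whole. "gripper" is the gripper command: -1 is shut, 1 is fully open, values between are in proportion, set as the call begins (left out, the last holds). The fingers move at their own pace and stop on an object; "newtons" is the grip in N (left out, the last holds). Time passes only in rows, so rows that repeat a pose let the fingers close. It gives the time, the measured TCP pose, the force and the opening at its end, in the units of the state.
- ctrl.sense(): the state, without advancing time (a new reading comes with each control period).
- vision.snapshot(name): name is "scene" or "top" or "wrist"; returns the picture (384x512x3 uint8, blue, green, red); there is no depth.
- vision.camera_params(name): a dict with "K" (3x3 intrinsics, pixels), "k1" (the pictures are not rectified: a ray, as slopes to the right and down, at radius r is drawn at 1 + k1 r^2 times it, then the intrinsics apply), "position" and "orientation" of the camera in the world. Camera axes: x right, y up, looking along -z (the intrinsics and any distortion apply to the point x, -y, -z); pixel columns grow to the right and rows downward; lengths in mm; the calibration is good to about 2 mm. A picture is of the moment at which its call begins: read the wrist's pose just before it. camera_params takes no time and is no camera call; for the wrist camera it gives the pose at the moment of the call.
- job.close_job(): hands the job in, once; it reports no verdict.
The state is a dict: "time": time; "joints": joint angles; "joint_velocities": joint speeds; "joint_efforts": joint torques, N m; "eef_pos": TCP position; "ee_rot": TCP orientation; "force": force on the tool from outside, world axes, zero at the start; "torque": the same for the moment, N m; "opening": opening from 0.0 (shut) to 1.0 (fully open).
Only numpy, scipy, OpenCV 4.12 (cv2) and the standard library are available. Lean on these libraries where they do the work, as an engineer would, in place of code of your own. Each camera call takes 0.05 s, during which the arm holds its last target. There are 200 camera calls.

## Working session

There is one attempt and no reset: what is moved stays moved. The work goes in short steps, Python scripts to look and compute and a tool call to move; the robot and the scene stay as the last step left them, time stands still between calls to the robot, and variables do not carry over. Pictures are saved under pics/ and viewed, about 8 in all and at most 12, crops included, and the job is handed in when it is done.

Besides the shell and the picture viewer there is one more tool, called by a JSON object that holds its "name" and its "arguments". play_rows: Moves the arm, as the interface text tells. Its arguments: {"type":"object","properties":{"rows":{"type":"array"},"gripper":{"type":"number"},"newtons":{"type":"number"}},"required":["rows"]}

```bash
mkdir -p pics; python3 - <<'E'
from bench import ctrl, vision
import cv2,numpy as np
s=ctrl.sense();print({k:np.round(v,3) for k,v in s.items() if k in('time','eef_pos','ee_rot','opening')})
for n in('top','scene'):
    print(n,vision.camera_params(n)); cv2.imwrite(f'pics/{n}0.png',vision.snapshot(n))
E
```

```text
{'time': np.float64(0.0), 'eef_pos': array([ 206.656, -615.782,  230.419]), 'ee_rot': array([ 0.987,  0.161, -0.   , -0.001]), 'opening': np.float64(0.997)}
top {'K': array([[371.67907353,   0.        , 262.39034306],
       [  0.        , 371.67907353, 187.86004452],
       [  0.        ,   0.        ,   1.        ]]), 'k1': -0.06486753243017936, 'position': array([ 357.08315025,   25.88303596, 1338.05292486]), 'orientation': array([-0.06104223,  0.06789961,  0.71371827, -0.69445642])}
scene {'K': array([[386.40498824,   0.        , 254.68309242],
       [  0.        , 386.40498824, 193.87397641],
       [  0.        ,   0.        ,   1.        ]]), 'k1': -0.12826032406016782, 'position': array([-186.32866725,  396.89183706,  969.50185501]), 'orientation': array([-0.193543  ,  0.31760712,  0.78812397, -0.49043596])}
```

View pics/top0.png

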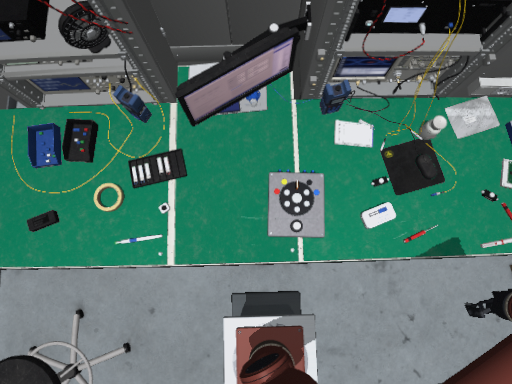

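View pics/scene0.png

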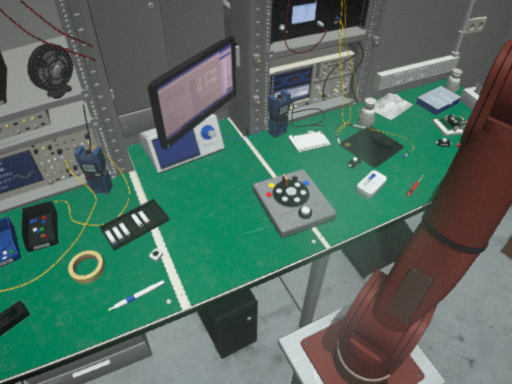

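The top view shows the selector at about (296,205), with the button at (296,226) nearest the robot and the tab on the turret's far side. I'll enlarge it.

```bash
cat > h.py <<'E'
import numpy as np,cv2
from scipy.spatial.transform import Rotation as R
from bench import ctrl,vision
def ground(n,px,z,c=None):
    c=c or vision.camera_params(n);K=c['K'];d=((px[0]-K[0,2])/K[0,0],(px[1]-K[1,2])/K[1,1])
    d=np.array(d);u=d.copy()
    for _ in range(20):u=d/(1+c['k1']*(u@u))
    r=R.from_quat(c['orientation']).apply([u[0],-u[1],-1]);p=np.array(c['position'])
    return p+r*(z-p[2])/r[2]
def proj(n,P,c=None):
    c=c or vision.camera_params(n);q=R.from_quat(c['orientation']).inv().apply(np.array(P)-c['position'])
    u=np.array([q[0],-q[1]])/-q[2];u=u*(1+c['k1']*(u@u));return c['K'][:2,:2]@u+c['K'][:2,2]
def state():
    s=ctrl.sense();print({k:np.round(s[k],3).tolist() for k in('time','joints','eef_pos','ee_rot','force','opening')});return s
def move(target,yaw=None):
    """row numbers for target TCP pose (tool down, tool x axis at yaw)"""
    s=ctrl.sense();r=R.from_quat(s['ee_rot']);sh=r.inv().apply(np.array(target)-s['eef_pos'])/300
    rv=np.zeros(3)
    if yaw is not None:
        t=R.from_matrix(np.c_[[np.cos(yaw),np.sin(yaw),0],[np.sin(yaw),-np.cos(yaw),0],[0,0,-1]])
        rv=(r.inv()*t).as_rotvec()/np.pi
    print('row',np.round(np.r_[sh,rv],4).tolist())
E
python3 - <<'E'
from h import *
im=cv2.imread('pics/top0.png')[165:245,260:335]
cv2.imwrite('pics/c0.png',cv2.resize(im,None,fx=7,fy=7,interpolation=cv2.INTER_CUBIC))
for p in((268,173),(322,171),(326,236),(269,238)):print(ground('top',p,40))
s=ctrl.sense();print(R.from_quat(s['ee_rot']).as_matrix().round(3))
print(vision.camera_params('wrist'))
E
```

```text
[650.12166798 -11.72702483  40.        ]
[ 652.45139982 -205.94076229   40.        ]
[ 420.23692536 -206.85088743   40.        ]
[419.13487948  -8.11358243  40.        ]
[[ 0.948  0.318 -0.001]
 [ 0.318 -0.948  0.001]
 [-0.    -0.001 -1.   ]]
{'K': array([[326.6107366 ,   0.        , 253.91193313],
       [  0.        , 326.6107366 , 190.52390003],
       [  0.        ,   0.        ,   1.        ]]), 'k1': -0.019155984519293536, 'position': array([ 275.94036909, -593.04874155,  373.54634631]), 'orientation': array([-0.11886218,  0.08645606, -0.57730606,  0.80319042])}
```

View pics/c0.png

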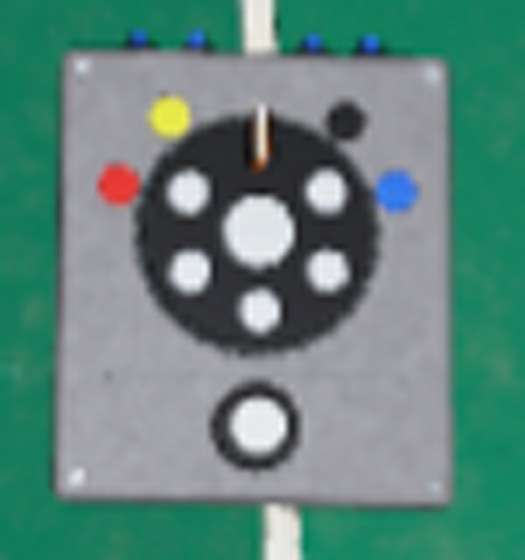

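The crop shows blue at (397,191) in the crop, right of the hub. That is the -1.25 mark, so the tab (near 0) has to go clockwise.

```bash
python3 - <<'E'
from h import *
g=lambda c,z:ground('top',(np.array(c)+.5)/7-.5+[260,165],z)[:2]
hub=g((259,231),54);btn=g((258,426),52)
m={-1.25:g((397,191),43),-.65:g((346,122),43),.65:g((170,118),43),1.25:g((119,185),43)}
from scipy.optimize import least_squares
f=lambda p:np.concatenate([m[a]-p[:2]-74*np.array([np.cos(a+p[2]),np.sin(a+p[2])]) for a in m]+[hub-p[:2],btn-p[:2]+98*np.array([np.cos(p[2]),np.sin(p[2])])])
r=least_squares(f,[*hub,0]);print(r.x,f(r.x).round(1),hub,btn)
c,yw=r.x[:2],r.x[2]
print('tab tip',g((262,108),70)-c)
move([*(c+[-70,0]),300],0.3+yw)
E
```

```text
[ 5.56493960e+02 -1.08953664e+02 -4.98209319e-02] [ 0.2 -0.4 -0.3  0.  -0.3  0.1  0.1  0.  -0.2  0.3  0.5  0. ] [ 556.25961041 -108.62434079] [ 459.07792278 -104.0467454 ]
tab tip [59.21137197 -2.26412815]
row [1.4219, -1.3055, -0.2299, -0.0005, 0.0001, 0.0234]
```

{"name": "play_rows", "arguments": {"rows": [0.118, -0.109, -0.11, 0, 0, 0, 0.237, -0.218, -0.22, 0, 0, 0.01, 0.355, -0.326, -0.23, 0, 0, 0.02, 0.474, -0.435, -0.23, 0, 0, 0.023, 0.592, -0.544, -0.23, 0, 0, 0.023, 0.711, -0.653, -0.23, 0, 0, 0.023, 0.711, -0.653, -0.23, 0, 0, 0.023], "gripper": -1, "newtons": 30}}

```text
time: 0.8
eef_pos: [350.1, -356.7, 300.1]
ee_rot: [0.992, 0.13, 0.0, -0.001]
force: [-0.3, -0.4, 0.7]
opening: -0.002
```

```bash
python3 - <<'E'
from h import *
state();move([486,-109,280],0.25)
E
```

```text
{'time': 0.8, 'joints': [0.86, 0.008, -0.154, 1.705, -0.001, 1.43, -0.604], 'eef_pos': [350.126, -356.689, 300.076], 'ee_rot': [0.992, 0.13, 0.0, -0.001], 'force': [-0.282, -0.406, 0.676], 'opening': -0.002}
row [0.6498, -0.6814, 0.0691, -0.0007, -0.0004, 0.0031]
```

{"name": "play_rows", "arguments": {"rows": [0.108, -0.114, 0.02, 0, 0, 0, 0.217, -0.227, 0.03, 0, 0, 0, 0.325, -0.341, 0.04, 0, 0, 0, 0.433, -0.455, 0.05, 0, 0, 0, 0.542, -0.57, 0.06, 0, 0, 0, 0.65, -0.681, 0.07, 0, 0, 0.003, 0.65, -0.681, 0.07, 0, 0, 0.003, 0.65, -0.681, 0.07, 0, 0, 0.003]}}

```text
time: 1.6
eef_pos: [486.2, -108.5, 279.3]
ee_rot: [0.992, 0.126, 0.0, -0.001]
force: [-0.4, -0.1, 0.4]
opening: 0.006
```

```bash
python3 - <<'E'
from h import *
state();c=vision.camera_params('wrist');cv2.imwrite('pics/w1.png',vision.snapshot('wrist'))
print(c)
for n,P in dict(hub=(556.5,-109,54),btn=(459,-104,52),blue=(556.5+74*np.cos(-1.3),-109+74*np.sin(-1.3),43)).items():print(n,proj('wrist',P,c))
a=-.05+.6;move([556.5+46*np.cos(a),-109+46*np.sin(a),120],a)
E
```

```text
{'time': 1.6, 'joints': [0.576, 0.026, -0.448, 1.73, 0.009, 1.389, -1.192], 'eef_pos': [486.223, -108.472, 279.319], 'ee_rot': [0.992, 0.126, 0.0, -0.001], 'force': [-0.411, -0.116, 0.39], 'opening': 0.006}
{'K': array([[326.6107366 ,   0.        , 253.91193313],
       [  0.        , 326.6107366 , 190.52390003],
       [  0.        ,   0.        ,   1.        ]]), 'k1': -0.019155984519293536, 'position': array([556.94674496, -90.8755136 , 422.37480258]), 'orientation': array([-0.11523266,  0.09088292, -0.60542311,  0.78225609])}
hub [270.87813007  96.3806292 ]
btn [244.67049197 178.87980111]
blue [336.64164878  95.14114711]
row [0.3753, 0.0117, 0.5314, -0.0007, -0.0002, -0.0954]
```

View pics/w1.png

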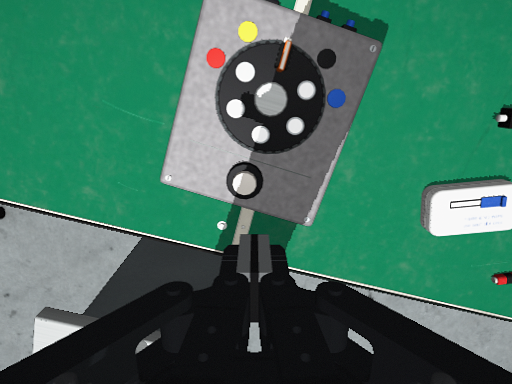

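The wrist view agrees with the map to about 3 px: hub at (270,99), blue at (336,98), button at (244,183), and the tab at (285,55). I'll go to the start position on the tab's counter-clockwise side.

{"name": "play_rows", "arguments": {"rows": [0.15, 0.005, 0.05, 0, 0, -0.04, 0.3, 0.01, 0.1, 0, 0, -0.08, 0.37, 0.012, 0.2, 0, 0, -0.095, 0.37, 0.012, 0.35, 0, 0, -0.095, 0.37, 0.012, 0.48, 0, 0, -0.095, 0.37, 0.012, 0.53, 0, 0, -0.095, 0.37, 0.012, 0.53, 0, 0, -0.095]}}

```text
time: 2.35
eef_pos: [592.6, -87.0, 118.5]
ee_rot: [0.963, 0.27, -0.002, -0.002]
force: [-0.3, -0.7, 0.1]
opening: -0.0
```

```bash
python3 - <<'E'
from h import *
s=state();cv2.imwrite('pics/w2.png',vision.snapshot('wrist'))
c=np.array([555.2,-108.8]);
d=s['eef_pos'][:2]-c;print(np.hypot(*d),np.arctan2(d[1],d[0])+.05)
E
```

```text
{'time': 2.35, 'joints': [0.472, 0.361, -0.488, 1.703, 0.182, 1.127, -1.092], 'eef_pos': [592.574, -86.96, 118.507], 'ee_rot': [0.963, 0.27, -0.002, -0.002], 'force': [-0.286, -0.701, 0.133], 'opening': -0.0}
43.28777458621757 0.5788360218465984
```

View pics/w2.png

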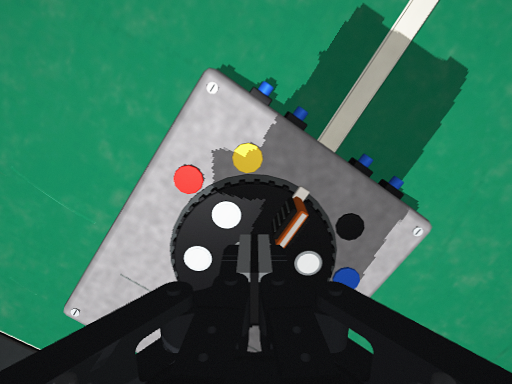

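The tip is at (255,240), beside the tab's counter-clockwise face at (290,222). To keep the last joint in range I'll turn the tool about 56° so a finger side faces the tab, then descend.

{"name": "play_rows", "arguments": {"rows": [0, 0, 0, 0, 0, -0.045, 0, 0, 0, 0, 0, -0.09, 0, 0, 0, 0, 0, -0.135, 0, 0, 0, 0, 0, -0.18, 0, 0, 0, 0, 0, -0.225, 0, 0, 0, 0, 0, -0.27, 0.005, 0, 0.06, 0, 0, -0.31, 0.005, 0, 0.12, 0, 0, -0.31, 0.005, 0, 0.18, 0, 0, -0.31, 0.005, 0, 0.185, 0, 0, -0.31]}}

```text
time: 3.4
eef_pos: [595.4, -86.8, 65.9]
ee_rot: [0.725, 0.689, 0.0, -0.001]
force: [-0.7, -0.1, -0.1]
opening: 0.003
```

```bash
cat >> h.py <<'E'
C=np.array([555.2,-108.8]);Y=-.05
def arc(a1,n,off=.4,r=45,z=62):
    """n rows from the present polar angle (about axis, box frame) to a1, tool yaw = tip angle - off + 90deg"""
    s=ctrl.sense();q=R.from_quat(s['ee_rot']);d=s['eef_pos'][:2]-C;a0=np.arctan2(d[1],d[0])-Y;print('a0',a0,'r',np.hypot(*d))
    for a in np.linspace(a0,a1,n+1)[1:]:
        w=a+Y;move([*(C+r*np.array([np.cos(w),np.sin(w)])),z],w-off+np.pi/2)
E
python3 - <<'E'
from h import *
state();arc(0.1,6)
E
```

```text
{'time': 3.4, 'joints': [0.578, 0.452, -0.631, 1.739, 0.301, 1.049, -0.208], 'eef_pos': [595.363, -86.766, 65.901], 'ee_rot': [0.725, 0.689, 0.0, -0.001], 'force': [-0.747, -0.131, -0.06], 'opening': 0.003}
a0 0.5517839738589884 r 45.810383352508964
row [-0.0113, 0.0033, 0.013, -0.0002, -0.0004, -0.0246]
row [-0.0215, 0.0081, 0.013, -0.0002, -0.0003, -0.0007]
row [-0.032, 0.0121, 0.013, -0.0002, -0.0003, 0.0233]
row [-0.0429, 0.0153, 0.0129, -0.0003, -0.0003, 0.0473]
row [-0.0539, 0.0177, 0.0129, -0.0003, -0.0003, 0.0712]
row [-0.0651, 0.0193, 0.0129, -0.0003, -0.0003, 0.0952]
```

{"name": "play_rows", "arguments": {"rows": [-0.011, 0.003, 0.01, 0, 0, 0, -0.0215, 0.008, 0.013, 0, 0, 0, -0.032, 0.012, 0.013, 0, 0, 0.023, -0.043, 0.015, 0.013, 0, 0, 0.047, -0.054, 0.018, 0.013, 0, 0, 0.071, -0.065, 0.019, 0.013, 0, 0, 0.095, -0.065, 0.019, 0.013, 0, 0, 0.095]}}

```text
time: 4.1
eef_pos: [601.1, -107.0, 63.5]
ee_rot: [0.82, 0.573, 0.001, 0.0]
force: [1.4, 1.0, 0.9]
opening: 0.001
```

```bash
python3 - <<'E'
from h import *
state();arc(-0.6,9)
E
```

```text
{'time': 4.1, 'joints': [0.553, 0.455, -0.563, 1.723, 0.274, 1.042, -0.454], 'eef_pos': [601.146, -106.994, 63.465], 'ee_rot': [0.82, 0.573, 0.001, 0.0], 'force': [1.411, 0.976, 0.858], 'opening': 0.001}
a0 0.08929093570382554 r 45.981019184834594
row [-0.012, 0.0009, 0.0049, 0.0004, -0.0004, 0.0274]
row [-0.0231, 0.0041, 0.0049, 0.0004, -0.0004, 0.0518]
row [-0.0343, 0.0063, 0.0049, 0.0004, -0.0004, 0.0762]
row [-0.0457, 0.0077, 0.0048, 0.0003, -0.0004, 0.1006]
row [-0.0572, 0.0083, 0.0048, 0.0003, -0.0005, 0.1249]
row [-0.0687, 0.0079, 0.0048, 0.0003, -0.0005, 0.1493]
row [-0.0801, 0.0067, 0.0048, 0.0003, -0.0005, 0.1737]
row [-0.0914, 0.0046, 0.0048, 0.0003, -0.0005, 0.1981]
row [-0.1025, 0.0016, 0.0048, 0.0002, -0.0005, 0.2225]
```

Force shows contact. I'll continue the arc.

{"name": "play_rows", "arguments": {"rows": [-0.012, 0.001, 0.005, 0, 0, 0.027, -0.023, 0.004, 0.005, 0, 0, 0.052, -0.034, 0.006, 0.005, 0, 0, 0.076, -0.046, 0.008, 0.005, 0, 0, 0.1, -0.057, 0.008, 0.005, 0, 0, 0.125, -0.069, 0.008, 0.005, 0, 0, 0.149, -0.08, 0.007, 0.005, 0, 0, 0.174, -0.091, 0.005, 0.005, 0, 0, 0.198, -0.1025, 0.0015, 0.005, 0, 0, 0.222, -0.1025, 0.0015, 0.005, 0, 0, 0.222]}}

```text
time: 5.1
eef_pos: [591.8, -136.6, 63.1]
ee_rot: [0.966, 0.258, 0.002, 0.0]
force: [1.7, 0.4, 0.3]
opening: -0.002
```

```bash
python3 - <<'E'
from h import *
state();c=vision.camera_params('wrist');w=vision.snapshot('wrist');t=vision.snapshot('top')
cv2.imwrite('pics/m3.png',np.hstack([cv2.resize(w,(400,300)),cv2.resize(t[165:240,260:335],(300,300),interpolation=cv2.INTER_CUBIC)]))
arc(-0.8,3)
E
```

```text
{'time': 5.1, 'joints': [0.497, 0.422, -0.424, 1.739, 0.199, 1.02, -1.046], 'eef_pos': [591.803, -136.571, 63.059], 'ee_rot': [0.966, 0.258, 0.002, 0.0], 'force': [1.696, 0.4, 0.258], 'opening': -0.002}
a0 -0.5952714255704129 r 45.579340167606844
row [-0.0103, 0.0019, 0.0021, 0.0004, -0.0008, 0.0218]
row [-0.0201, 0.0049, 0.0021, 0.0004, -0.0008, 0.0435]
row [-0.0301, 0.0072, 0.0021, 0.0003, -0.0009, 0.0652]
```

View pics/m3.png

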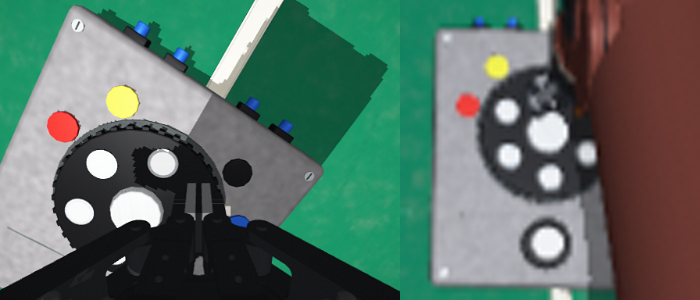

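The fingers hide the tab, but the windows turn with the turret (in the picture at (163,163), (101,164), (79,211), hub (135,210)). I'll estimate the turret angle from them, and calibrate the offset with the earlier w1 picture.

```bash
python3 - <<'E'
from h import *
def ang(c,hub,ws,sc):
    h=ground('wrist',np.array(hub)*sc,54,c)[:2]
    out=[]
    for p in ws:
        d=ground('wrist',np.array(p)*sc,50,c)[:2]-h;out.append((np.hypot(*d).round(1),np.arctan2(d[1],d[0]).round(3)))
    return h,out
c=vision.camera_params('wrist')
print(ang(c,(135,210),[(163,163),(101,164),(79,211),(122,102),(63,126),(237,172)],1.28))
c1=dict(c);c1['position']=np.array([556.94674496,-90.8755136,422.37480258]);c1['orientation']=np.array([-0.11523266,0.09088292,-0.60542311,0.78225609])
print(ang(c1,(270,99),[(245,71),(235,108),(260,134),(295,126),(306,90),(248,31),(216,58),(326,58),(336,98),(287,43)],1))
E
```

```text
(array([ 556.36788911, -107.46448769]), [(np.float64(37.6), np.float64(-0.022)), (np.float64(37.7), np.float64(1.113)), (np.float64(40.2), np.float64(2.177)), (np.float64(71.4), np.float64(0.578)), (np.float64(70.4), np.float64(1.164)), (np.float64(72.6), np.float64(-0.682))])
(array([ 553.61155157, -108.80170881]), [(np.float64(39.7), np.float64(1.004)), (np.float64(39.7), np.float64(2.071)), (np.float64(39.8), np.float64(3.125)), (np.float64(41.1), np.float64(-2.115)), (np.float64(40.5), np.float64(-1.082)), (np.float64(72.4), np.float64(0.586)), (np.float64(71.6), np.float64(1.195)), (np.float64(72.7), np.float64(-0.699)), (np.float64(72.7), np.float64(-1.303)), (np.float64(59.4), np.float64(-0.042))])
```

The turret is at about -1.0 in the world frame and the target is -1.30, with the tip leading by about 0.355. I'll push to about 0.03 short, then lift and look closely.

```bash
python3 - <<'E'
from h import *
arc(-0.865,5)
E
```

```text
a0 -0.5952714255704129 r 45.579340167606844
row [-0.0083, 0.0012, 0.0021, 0.0004, -0.0008, 0.0172]
row [-0.016, 0.0037, 0.0021, 0.0004, -0.0008, 0.0344]
row [-0.0238, 0.0058, 0.0021, 0.0003, -0.0008, 0.0515]
row [-0.0317, 0.0075, 0.0021, 0.0003, -0.0009, 0.0687]
row [-0.0397, 0.0088, 0.0021, 0.0003, -0.0009, 0.0859]
```

{"name": "play_rows", "arguments": {"rows": [-0.008, 0.001, 0.002, 0, 0, 0.017, -0.016, 0.004, 0.002, 0, 0, 0.034, -0.024, 0.006, 0.002, 0, 0, 0.052, -0.032, 0.0075, 0.002, 0, 0, 0.069, -0.0397, 0.009, 0.002, 0, 0, 0.086, -0.0397, 0.009, 0.002, 0, 0, 0.086]}}

```text
time: 5.8
eef_pos: [583.0, -144.7, 62.4]
ee_rot: [0.992, 0.128, 0.002, 0.0]
force: [1.9, 0.1, 0.9]
opening: 0.0
```

```bash
python3 - <<'E'
from h import *
s=state();d=s['eef_pos'][:2]-C;print(np.arctan2(d[1],d[0])-Y,np.hypot(*d))
E
```

```text
{'time': 5.8, 'joints': [0.476, 0.403, -0.375, 1.758, 0.17, 1.008, -1.276], 'eef_pos': [583.028, -144.728, 62.435], 'ee_rot': [0.992, 0.128, 0.002, 0.0], 'force': [1.88, 0.125, 0.902], 'opening': 0.0}
-0.8617741006746686 45.44446019920081
```

{"name": "play_rows", "arguments": {"rows": [0.02, 0, 0, 0, 0, 0, 0.04, 0, 0, 0, 0, 0, 0.04, 0, -0.15, 0, 0, 0, 0.0, 0, -0.3, 0, 0, 0, -0.13, 0, -0.4, 0, 0, 0, -0.25, 0, -0.45, 0, 0, 0, -0.25, 0, -0.45, 0, 0, 0, -0.25, 0, -0.45, 0, 0, 0]}}

```text
time: 6.6
eef_pos: [510.1, -164.0, 197.8]
ee_rot: [0.992, 0.128, 0.002, 0.001]
force: [0.5, 0.2, -0.4]
opening: 0.001
```

```bash
python3 - <<'E'
from h import *
import json
state();c=vision.camera_params('wrist');w=vision.snapshot('wrist');cv2.imwrite('pics/w4.png',w)
print(c['position'].tolist(),c['orientation'].tolist())
for w_ in (-1.3,):print('pred blue',proj('wrist',[555.2+74*np.cos(w_),-108.8+74*np.sin(w_),46],c),'hub',proj('wrist',[*C,54],c))
E
```

```text
{'time': 6.6, 'joints': [0.58, 0.144, -0.384, 1.776, 0.057, 1.227, -1.133], 'eef_pos': [510.12, -164.047, 197.76], 'ee_rot': [0.992, 0.128, 0.002, 0.001], 'force': [0.518, 0.194, -0.424], 'opening': 0.001}
[580.0753739251523, -145.62646386278573, 341.1071960249722] [-0.11533674541774584, 0.08764628110978528, -0.6041387412925308, 0.783601905200302]
pred blue [289.69504882 109.19507254] hub [204.24654911 110.84574115]
```

View pics/w4.png

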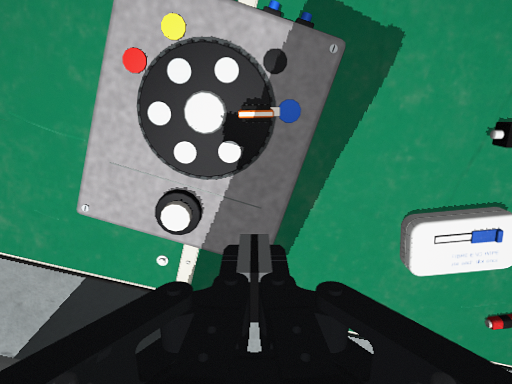

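Clear view: nose end at about (279,112), blue cap at (289,111), hub at (204,112). I'll get sub-pixel centroids and fit both angles.

```bash
cat >> h.py <<'E'
def blobs(im,lo,hi,amin=60):
    m=cv2.inRange(cv2.cvtColor(im,cv2.COLOR_BGR2HSV),lo,hi);n,l,st,ce=cv2.connectedComponentsWithStats(m)
    return [ce[i] for i in range(1,n) if amin<st[i,4]<3000]
def near(bs,p):return min(bs,key=lambda b:np.hypot(*(b-np.array(p))))
E
python3 - <<'E'
from h import *
im=cv2.imread('pics/w4.png');c=vision.camera_params('wrist')
wh=blobs(im,(0,0,170),(180,70,255))
W=[near(wh,p) for p in((227,70),(179,70),(159,113),(185,152),(230,152))]
bl=near(blobs(im,(105,120,60),(130,255,255)),(289,111));ye=near(blobs(im,(20,120,100),(35,255,255)),(173,26));re=blobs(im,(0,120,100),(5,255,255),100);re=near(re,(134,60))
btn=near(wh,(175,218));print('btn',btn,[x.round(1) for x in W],bl,ye,re)
g=lambda p,z:ground('wrist',p,z,c)[:2]
G=[g(p,49.5) for p in W]
# axis + turret from windows
A=np.array([1,2,3,-2,-1])*np.pi/3
from scipy.optimize import least_squares
f=lambda q:np.concatenate([p-q[:2]-q[3]*np.array([np.cos(a+q[2]),np.sin(a+q[2])]) for p,a in zip(G,A)])
q=least_squares(f,[555,-109,-1.3,38]).x;print('turret fit',q,f(q).round(1))
for n,p,a in(('blue',bl,-1.25),('yellow',ye,.65),('red',re,1.25)):
    d=g(p,43)-q[:2];print(n,np.hypot(*d),np.arctan2(d[1],d[0]),'box yaw',np.arctan2(d[1],d[0])-a)
for z in(48,52,56):print('btn',z,g(btn,z)-q[:2],g(btn,z))
cr=im[75:145,190:310];cv2.imwrite('pics/c4.png',cv2.resize(cr,None,fx=6,fy=6,interpolation=cv2.INTER_CUBIC))
E
```

```text
btn [174.79934747 217.3050571 ] [array([226.3,  69.5]), array([178.7,  70.4]), array([158.9, 112.9]), array([184.6, 152. ]), array([228.9, 152. ])] [289.29095355 110.60391198] [172.94128788  26.11363636] [134.02731092  59.8592437 ]
turret fit [ 553.87901037 -108.2143096    -1.30226027   40.04592037] [ 0.2  0.1 -0.   0.   0.  -0.1  0.2 -0.1 -0.3  0. ]
blue 74.12604172381947 -1.2975146891627383 box yaw -0.047514689162738266
yellow 73.80065047093035 0.5962581600494562 box yaw -0.053741839950543824
red 73.69043992973405 1.1978819895900383 box yaw -0.05211801040996167
btn 48 [-103.37330368    6.95935772] [ 450.50570669 -101.25495188]
btn 52 [-101.59498394    6.35943885] [ 452.28402643 -101.85487074]
btn 56 [-99.8166642    5.75951999] [ 454.06234617 -102.45478961]
```

View pics/c4.png

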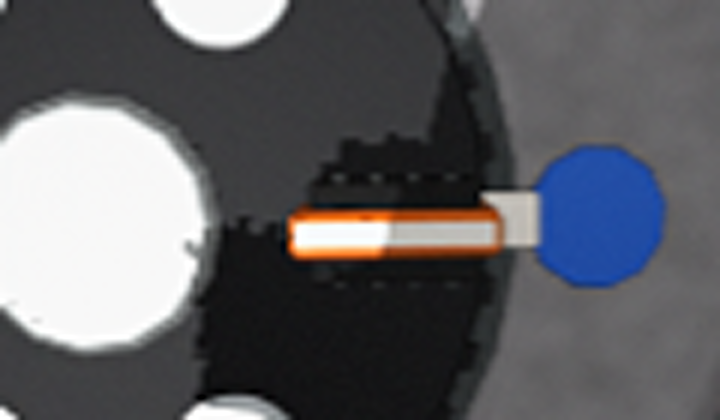

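The turret fits -1.302 against blue's -1.30, with the nose centred on the blue cap (crop rows 219 vs 216), so no further push is needed. Next is the button.

```bash
python3 - <<'E'
from h import *
move([457,-103,72])
E
```

```text
row [-0.1223, -0.2407, 0.4162, 0.0, 0.0, 0.0]
```

{"name": "play_rows", "arguments": {"rows": [-0.06, -0.12, 0.03, 0, 0, 0, -0.122, -0.241, 0.06, 0, 0, 0, -0.122, -0.241, 0.2, 0, 0, 0, -0.122, -0.241, 0.32, 0, 0, 0, -0.122, -0.241, 0.4, 0, 0, 0, -0.122, -0.241, 0.416, 0, 0, 0, -0.122, -0.241, 0.416, 0, 0, 0]}}

```text
time: 7.35
eef_pos: [457.0, -102.0, 71.2]
ee_rot: [0.992, 0.129, 0.001, -0.001]
force: [0.0, -0.4, 0.5]
opening: -0.002
```

```bash
python3 - <<'E'
from h import *
state();w=vision.snapshot('wrist');cv2.imwrite('pics/w5.png',w[130:300,120:400].repeat(2,0).repeat(2,1))
move([457,-103,62])
E
```

```text
{'time': 7.35, 'joints': [0.533, 0.149, -0.432, 2.058, 0.075, 0.947, -1.25], 'eef_pos': [457.021, -102.001, 71.232], 'ee_rot': [0.992, 0.129, 0.001, -0.001], 'force': [0.041, -0.398, 0.527], 'opening': -0.002}
row [-0.0032, 0.0014, 0.0344, 0.0, 0.0, 0.0]
```

View pics/w5.png

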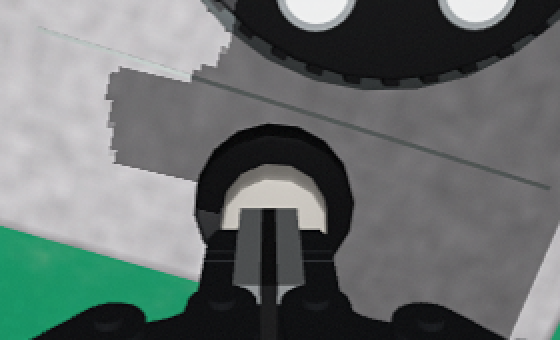

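The tip is centred over the white button (crop (268,208), button spanning 220-327). I'll press in small steps.

{"name": "play_rows", "arguments": {"rows": [0, 0.003, 0.015, 0, 0, 0, 0, 0.003, 0.03, 0, 0, 0, 0, 0.003, 0.04, 0, 0, 0, 0, 0.003, 0.047, 0, 0, 0, 0, 0.003, 0.047, 0, 0, 0]}}

```text
time: 7.9
eef_pos: [458.5, -103.4, 58.4]
ee_rot: [0.992, 0.129, 0.002, 0.0]
force: [0.3, -1.0, 3.3]
opening: -0.001
```

{"name": "play_rows", "arguments": {"rows": [0, 0, 0.007, 0, 0, 0, 0, 0, 0.01, 0, 0, 0, 0, 0, 0.01, 0, 0, 0]}}

```text
time: 8.2
eef_pos: [458.6, -103.4, 56.0]
ee_rot: [0.992, 0.129, 0.002, 0.0]
force: [-2.7, 0.3, 10.2]
opening: -0.003
```

{"name": "play_rows", "arguments": {"rows": [0, 0, 0.006, 0, 0, 0, 0, 0, 0.009, 0, 0, 0, 0, 0, 0.009, 0, 0, 0]}}

```text
time: 8.5
eef_pos: [458.8, -103.5, 55.5]
ee_rot: [0.992, 0.129, 0.002, 0.001]
force: [-12.9, 2.2, 33.6]
opening: 0.002
```

```bash
python3 - <<'E'
from h import *
state();w=vision.snapshot('wrist');cv2.imwrite('pics/w6.png',w[130:300,120:400].repeat(2,0).repeat(2,1))
E
```

```text
{'time': 8.5, 'joints': [0.529, 0.174, -0.43, 2.07, 0.092, 0.911, -1.263], 'eef_pos': [458.807, -103.46, 55.504], 'ee_rot': [0.992, 0.129, 0.002, 0.001], 'force': [-12.928, 2.165, 33.564], 'opening': 0.002}
```

View pics/w6.png

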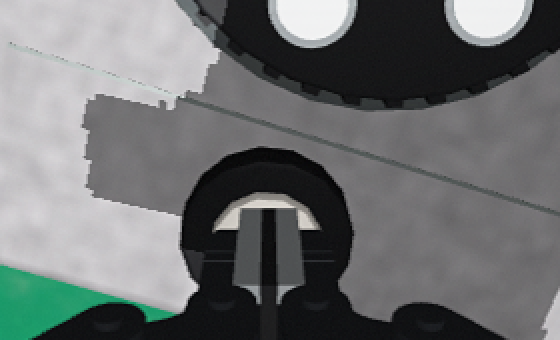

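The button is sunk in its housing and against a hard stop. I'll release it straight up, move aside and take a last look.

{"name": "play_rows", "arguments": {"rows": [0, 0, -0.03, 0, 0, 0, 0, 0, -0.1, 0, 0, 0, 0, 0, -0.25, 0, 0, 0, 0, 0, -0.4, 0, 0, 0, 0, 0.08, -0.5, 0, 0, 0, 0, 0.16, -0.5, 0, 0, 0, 0, 0.16, -0.5, 0, 0, 0, 0, 0.16, -0.5, 0, 0, 0]}}

```text
time: 9.35
eef_pos: [469.9, -149.7, 204.9]
ee_rot: [0.992, 0.129, 0.002, 0.0]
force: [-0.3, 0.4, 0.3]
opening: 0.005
```

```bash
python3 - <<'E'
from h import *
state();c=vision.camera_params('wrist');w=vision.snapshot('wrist');cv2.imwrite('pics/w7.png',w)
print(*[(n,proj('wrist',[*P],c).round()) for n,P in dict(hub=(554,-108.5,54),btn=(457,-103,60),blue=(574,-180,46)).items()])
E
```

```text
{'time': 9.35, 'joints': [0.597, 0.051, -0.388, 1.858, 0.02, 1.233, -1.11], 'eef_pos': [469.927, -149.657, 204.925], 'ee_rot': [0.992, 0.129, 0.002, 0.0], 'force': [-0.335, 0.45, 0.315], 'opening': 0.005}
('hub', array([232.,  69.])) ('btn', array([200., 176.])) ('blue', array([318.,  68.]))
```

View pics/w7.png

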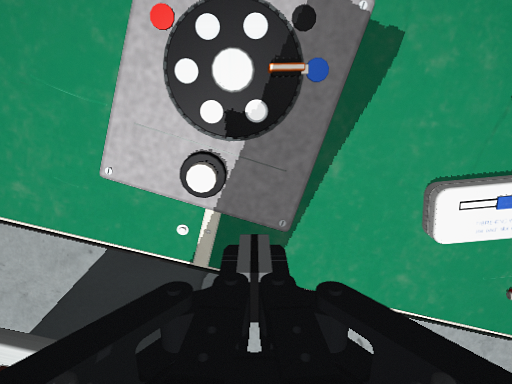

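The nose at (306,69) still points at the blue cap at (317,70), the button at (201,178) is up again, and the robot touches nothing. I'll hand in.

```bash
python3 -c "
from bench import job
print(job.close_job())"
```

```text
the job is handed in; nothing more can be done
None
```

I handed the job in at about 9.4 s. The turret's nose points at the middle of the blue mark, and the white button has been pressed and has come up again.

- **Turret:** I pushed the tab clockwise with the shut fingers on its counter-clockwise pad, without pinching or lifting. The wrist-camera fit put the turret at -1.302 rad and the blue mark at -1.298 to -1.301 rad (world frame), so they agree to about 0.005 rad. This was measured before the press. I expected that push to stop about 0.03 rad short, but it ended on target, so I made no correction.
- **Button:** I pressed it until it hit a hard stop. The wrist force reached about 36 N there, below the 120 N wrist limit. That came from a last extra nudge to make sure it was fully down; the previous step already read about 10 N.
- **Last picture:** After the press, the nose was still at the blue mark and the button was up. The arm was clear of everything, with wrist force close to zero.
- **What disagreed:** The top and wrist cameras differed by 2–3 mm on where the box stands. I worked with values in between.
- **Not checked:** I did not measure the loose items at the end. The arm never went down near them.

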